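# Feed the waiting brass beads into the tray

### The job

The right-hand chute of the bead feeder has run empty and three brass beads wait behind the lowered left end of its seesaw gate (left as the robot sees it). Push the open wooden tray along the bench until it stands under the mouth of that left chute, then press down the raised right end of the gate so that it rocks over its pivot and stays over, and all three beads run down into the tray. Do not pick up or lift the tray, leave the beads to roll by themselves untouched, and do not disturb the weight, jar and hammer beside the feeder.

Things in the scene. Friction and masses are not known exactly. Their poses are not given: they have to be found in the camera images.
- feeder: Fixed feeder, 190 mm long, 150 wide: two chutes on a plywood stand. Origin: on the bench, under its middle; y left, z up, chutes run down to -x. Chute centres y +55 mm (left, with beads) and -55 (right, empty); mouths at x -100, floors there 50 mm up, sloping 0.16, walls 12 mm. Free below from the mouths to x -35 (45 mm high). Uprights at x -50 and -10, y 0, 30 mm wide, 135 high, carry the gate.
- mouth (a point): Middle of the lip of the left chute's mouth, on its floor: x -100, y +55, z 50 mm in the feeder's frame, same axes. Beads leave it towards -x at about 0.3 to 0.5 m/s and land about 25 to 50 mm beyond the lip.
- gate (a joint): Steel seesaw across both chutes, 252 mm long, hinged at its middle about the feeder's x axis at x -30, y 0, z 125 mm; a stop plate hangs into each chute. -0.28 rad: left end down, left chute closed (the start); +0.28: right end down, left chute open. A 30 mm iron block on its middle (top 163 mm up) makes it top-heavy: past level it falls over to its stop and stays. About 1 N at an end moves it.
- right_pad (a point): Middle of the upper face of the press pad (42 mm along the feeder's x, 36 along y, 10 thick) at the right end of the gate, 108 mm right of the axle. It moves with the gate: about 160 mm above the bench at -0.28 rad, 100 mm at +0.28 rad, free space below.
- tray: Loose open wooden tray, 150 mm (its x) by 110 mm (its y), 40 mm high, walls and floor 4 mm thick, 0.2 to 0.42 kg. Origin: centre of its underside; its axes are within 0.12 rad of the feeder's at the start. It starts before the right chute, its rear edge about below the mouths or slightly under them; its rim passes 5 mm under the chute floors.
- bead0_center (a point): Centre of one of three solid brass beads (balls 24 mm across, 60 g) waiting in a row in the left chute behind the gate.
- bead1_center (a point): Centre of one of three solid brass beads (balls 24 mm across, 60 g) waiting in a row in the left chute behind the gate.
- bead2_center (a point): Centre of one of three solid brass beads (balls 24 mm across, 60 g) waiting in a row in the left chute behind the gate.
- weight: Bystander: black iron block 50 x 50 x 45 mm with a ring on top (70 mm high in all), left of the feeder. Origin: centre of its underside.
- jar: Bystander: amber glass jar with a black cap, 52 mm across, 75 mm high, right of the feeder. Origin: centre of its underside.
- hammer: Bystander: small hammer lying flat, about 150 mm long with a wooden handle and a dark 40 mm wide head, 18 mm high, left of the front of the feeder. Origin: on its underside near its middle.

How it is judged (in metres and radians):
On the way, in this order (a step that is already met when the one before it is completed fails the run):
1. the tray stands under the mouth of the left chute, with the gate still closing that chute (y of mouth in the frame of tray between -0.05 and 0.05 m and x of mouth in the frame of tray between 0 and 0.095 m and value of joint gate below -0.2 rad), for 0.2 s.
2. the gate has been rocked over to its other stop (value of joint gate above 0.22 rad), for 0.2 s.
At the end, for the whole second after the job is handed in: All three bead centres lie inside the tray's outline and below its rim, the gate rests over with its right end down (joint above 0.22 rad), and the tray stands flat and still on the bench (within 4 mm and 0.05 rad) (x of bead0_center in the frame of tray between -0.075 and 0.075 m and y of bead0_center in the frame of tray between -0.055 and 0.055 m and z of bead0_center in the frame of tray between 0 and 0.04 m and x of bead1_center in the frame of tray between -0.075 and 0.075 m and y of bead1_center in the frame of tray between -0.055 and 0.055 m and z of bead1_center in the frame of tray between 0 and 0.04 m and x of bead2_center in the frame of tray between -0.075 and 0.075 m and y of bead2_center in the frame of tray between -0.055 and 0.055 m and z of bead2_center in the frame of tray between 0 and 0.04 m and value of joint gate above 0.22 rad and height (world z) of tray below 0.004 m and angle between tray's own z axis and vertical below 0.05 rad and linear speed of tray below 0.02 m/s); the robot touches nothing.
It fails at once if the tray is lifted or tipped (underside centre 12 mm up, or 0.2 rad) (height (world z) of tray above 0.012 m or angle between tray's own z axis and vertical above 0.2 rad).
It fails at once if the fingers handle a bead (more than 0.5 N) or a bead is lifted (centre above 125 mm) (height (world z) of any of bead0_center, bead1_center, bead2_center above 0.125 m or contact force between the fingers and bead0 above 0.5 N or contact force between the fingers and bead1 above 0.5 N or contact force between the fingers and bead2 above 0.5 N).
It fails at once if the weight, jar or hammer is moved by more than 15 mm (distance of any of weight, jar, hammer from where it was at the start of the episode above 0.015 m).
It also fails if it takes over 50 s, if anything falls off the work surface, if the arm or the gripper's body presses on something with over 40 N, if the wrist force passes 120 N, or if a joint passes its speed limit or range.

### The arm

A 6-joint arm with a two-finger parallel gripper is mounted at the origin on the work surface. World frame = base frame: x ahead of the robot, y to its left, z up, the work surface at z = 0. Lengths are in mm, angles in rad, forces in N, time in s.
With the tool pointing down it reaches from about 300 to 775 mm from the base axis. Payload 14.6 kg.
Tool frame: the origin (TCP) lies between the finger pads; the fingertips stand 22 mm ahead of it and the grasp point (between the pads) lies 3 mm ahead of it (finger_overhang is the distance from the TCP to the fingertips, in mm); z points along the fingers, y is the direction in which the jaws open and shut (so a half turn about z gives the same grasp; the last joint's range is limited). The gripper opens to 94 mm and grips with 3 to 60 N. Pads are 16 mm wide; open, the fingers measure 119 mm over their backs; the gripper's body (75 mm by 177 mm) begins 78 mm behind the grasp point.
Start: joints at [1.089, 0.3, 1.521, -0, 1.321, -0.067], TCP at [221.65, 503.349, 227.446] pointing down, gripper open.
Joint ranges: [-3.03, 3.03], [-0.79, 2.21], [0.23, 2.52], [-1.04, 4.18], [0, 3.07], [-2.55, 2.55]. Speed limits (rad/s): [2.22, 2.22, 2.57, 3.14, 3.14, 3.14].

### API

Orientations are given as [roll, pitch, yaw] about the fixed x, y, z axes, in that order (R = Rz(yaw) Ry(pitch) Rx(roll)).
In Python, from cell import * gives the robot as it stands.
- The arm moves only by the tool jog_arm, never from a script. Its argument "increments" is a list of rows, each a list of 7 numbers: the shift along the tool's x, y, z in cm, then the turn, a rotation vector about the tool's x, y, z in degrees, then the finger opening in cm, from 0 to 9.4. In form: [[x, y, z, wx, wy, wz, grip], ...]. A call has 1 to 20 rows; each row shifts and turns the commanded pose from where the row before left it, along the tool's axes as they then stand; what a row does not reach is not made up. A row lasts 1/8 s, in which the tool goes at most 62.5 mm and 10.7 degrees, less where a joint would pass 70% of its speed; a pose out of reach is approached as far as the arm can. A call is refused whole if a number of a shift passes 6.25 or a number of a turn 10.7, either way. A call with a gripper value outside its range is refused whole. The fingers move at their own pace and stop on an object; "squeeze" is the grip in N (left out, the last holds). Time passes only in rows, so rows that do not move let the fingers close. It gives the time, the measured TCP pose, the force and the opening at its end, in the units of the state.
- read_state(): the state, without advancing time (a new reading comes with each control period).
- camera(name): name is "side" or "top"; returns a dict with "image" (400x640x3 uint8, red, green, blue), "K" (3x3 intrinsics, pixels), "rvec" (rotation vector, rad) and "tvec" (3), from world to camera coordinates, as OpenCV has them. Camera axes: x right, y down, z forward; pixel columns grow to the right and rows downward; lengths in mm; the calibration is good to about 2 mm. A picture is of the moment at which its call begins. There is no depth.
- sign_off(): hands the job in, once; it reports no verdict.
Trained networks look in a picture, given as the dict that the camera call returned (one of the last four; its "shot" number tells which), for a name from the list of things; names that differ only in an ending like _2 or _b are one class to them, and where a whole thing is asked for, a point or a joint stands for the part that bears it (a point fixed in the world has none). Each returns a list of dicts, best first, with "conf" (0 to 1); they miss things now and then, are a little off and sometimes report something else, mostly with a low value. They report only what shows in the picture. A call takes as long as a camera call.
- recognise(picture, name): "centre" ([x, y, z] in mm, in the coordinates of the camera as it stood for that picture, good to about 4 mm: the middle of the surface that is visible of it).
- regions_of(picture, name): "mask" (400x640 bool, what is visible of it).
The state is a dict: "clock": time; "joints": joint angles; "qd": joint speeds; "effort": joint torques, N m; "eef_pos": TCP position; "eef_rot": TCP orientation; "wrist_force": force on the tool from outside, world axes, zero at the start; "moment": the same for the moment, N m; "finger_gap": finger opening in mm.
Only numpy, scipy, OpenCV 4.12 (cv2) and the standard library are available. Lean on these libraries where they do the work, as an engineer would, in place of code of your own. Each camera call takes 0.05 s, during which the arm holds its last target.

## Working session

There is one attempt and no reset: what is moved stays moved. The work goes in short steps, Python scripts to look and compute and a tool call to move; the robot and the scene stay as the last step left them, time stands still between calls to the robot, and variables do not carry over. Pictures are saved under pics/ and viewed, and the job is handed in when it is done.

Besides the shell and the picture viewer there is one more tool, called after ">>>" as name(argument=value, ...) on one line, values as JSON. jog_arm: Moves the arm, as the interface text tells. Its arguments: {"type":"object","properties":{"increments":{"type":"array"},"squeeze":{"type":"number"}},"required":["increments"]}

```bash
ls; mkdir -p pics
cat > h.py <<'E'
from cell import *
import numpy as np, cv2
def RT(p): return cv2.Rodrigues(np.array(p["rvec"],float))[0], np.array(p["tvec"],float).reshape(3)
def c2w(p,c):
    R,t=RT(p); return R.T@(np.array(c)-t)
def px2w(p,u,v,z):
    R,t=RT(p); d=R.T@np.linalg.inv(p["K"])@np.array([u,v,1.]); o=-R.T@t
    return o+d*(z-o[2])/d[2]
def w2px(p,w):
    return cv2.projectPoints(np.array(w,float).reshape(-1,1,3),np.array(p["rvec"],float),np.array(p["tvec"],float),np.array(p["K"],float),None)[0].reshape(-1,2)
def save(p,n): cv2.imwrite("pics/"+n,p["image"][:,:,::-1])
E
python3 - <<'E'
from h import *
s=read_state(); print(s)
for n in ["top","side"]:
    p=camera(n); save(p,n+"0.png")
    R,t=RT(p); print(n,(-R.T@t).round())
    for k in ["feeder","gate","right_pad","tray","bead0_center","weight","jar","hammer"]:
        for r in recognise(p,k)[:3]: print(k,round(r["conf"],2),c2w(p,r["centre"]).round(1))
E
```

```text
pics
{'clock': 0.0, 'joints': array([ 1.08940084e+00,  3.00487106e-01,  1.52159414e+00, -3.80413813e-06,
        1.32068548e+00, -6.66365887e-02]), 'qd': array([ 4.03229826e-04, -3.36406935e-04,  4.35015360e-04,  1.08086684e-03,
       -4.17114301e-04,  3.05369319e-05]), 'effort': array([ 1.91953179e-03, -5.31814027e+01, -3.52734232e+01,  7.09295855e-02,
        2.43754615e-02, -9.26822872e-05]), 'eef_pos': array([221.54400666, 503.14519505, 226.87200858]), 'eef_rot': array([-3.14042094e+00, -7.45018300e-05,  2.72683465e+00]), 'wrist_force': array([ 0.24924763,  0.32256456, -0.15098181]), 'moment': array([-0.00018643, -0.01521373,  0.03666439]), 'finger_gap': 94.08702628497186}
top [527.  32. 912.]
gate 0.91 [648.4  35.6 142.2]
right_pad 0.71 [645.5  31.7 139.4]
tray 0.56 [532.  -94.3   2.8]
bead0_center 0.39 [643.8  34.9 144.3]
weight 0.93 [650.4 256.6  40.3]
weight 0.31 [669.9 102.7  85.5]
jar 0.73 [ 722.  -151.1   76.7]
hammer 0.93 [494.5 237.4  19.7]
side [557. 668. 528.]
feeder 0.61 [673.4  76.5  75.8]
gate 0.94 [637.7  67.6 126.8]
right_pad 0.59 [640.4  65.7 124.3]
tray 0.89 [528.3 -98.2  15.4]
bead0_center 0.57 [647.2 278.8  48.4]
bead0_center 0.5 [657.4 101.5  85. ]
weight 0.91 [643.5 277.1  47.1]
jar 0.58 [ 724.4 -130.4   46.6]
hammer 0.73 [490.8 245.5  15.4]
```

View pics/top0.png

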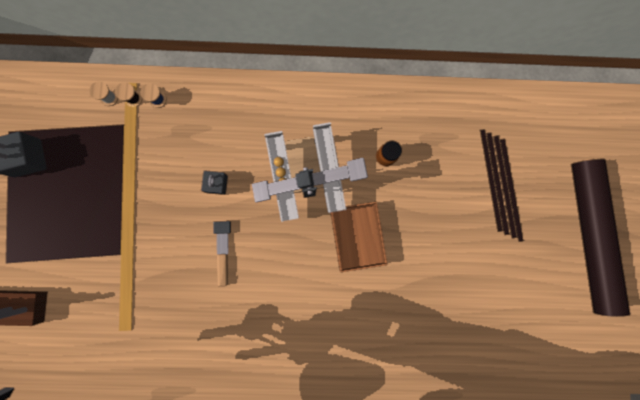

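View pics/side0.png

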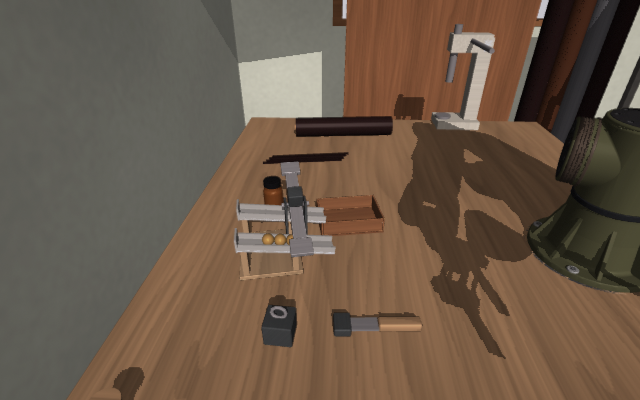

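Run:
```python
import cv2
a=cv2.imread("pics/top0.png")[110:290,180:420]; cv2.imwrite("pics/top0z.png",cv2.resize(a,None,fx=3.3,fy=3.3,interpolation=cv2.INTER_CUBIC))
a=cv2.imread("pics/side0.png")[150:290,220:400]; cv2.imwrite("pics/side0z.png",cv2.resize(a,None,fx=4,fy=4,interpolation=cv2.INTER_CUBIC))
```

```text
(no output)
```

View pics/top0z.png

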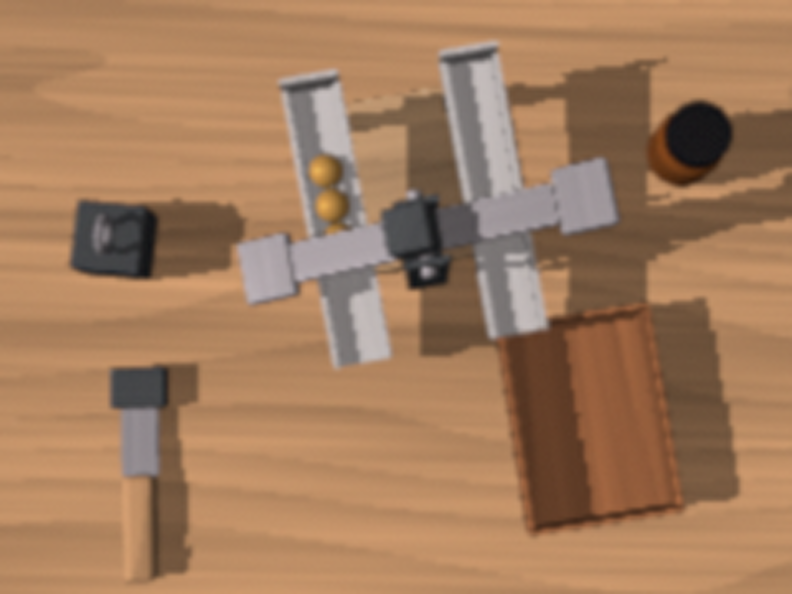

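View pics/side0z.png

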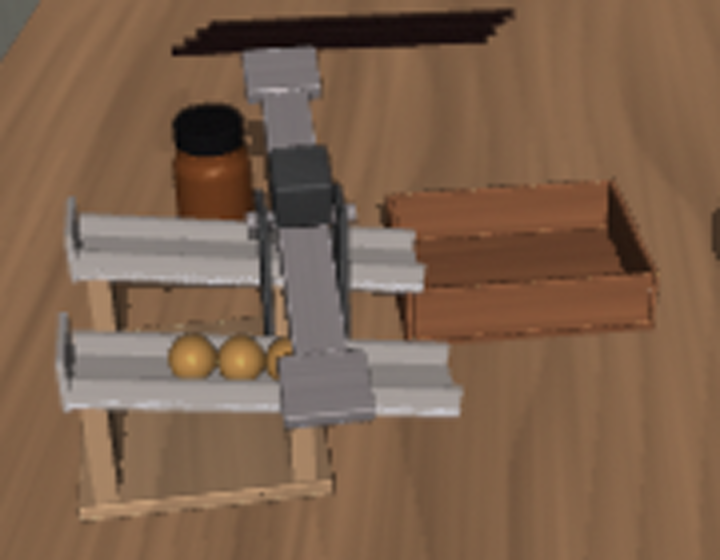

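Run:
```python
from h import *
from scipy.optimize import least_squares
pt=camera("top"); ps=camera("side")
Z=lambda l,o,f:[(u/f+o[0],v/f+o[1]) for u,v in l]
T=lambda l:np.array(Z(l,(180,110),3.3)); S=lambda l:np.array(Z(l,(220,150),4))
loc=np.array([(-100,55,60),(-100,-55,60),(-30,-102.4,160),(-30,105.2,100)])
tp=T([(362.5,363),(518,334),(586,196),(268,267)]); sp=S([(454,368),(419,250),(282,70),(327,377)])
def tf(q,l):
    c,s=np.cos(q[2]),np.sin(q[2]); l=np.asarray(l,float)
    return np.c_[q[0]+c*l[:,0]-s*l[:,1], q[1]+s*l[:,0]+c*l[:,1], l[:,2]]
def res(q): 
    w=tf(q,loc); return np.r_[(w2px(pt,w)-tp).ravel(),(w2px(ps,w)-sp).ravel()]
r=least_squares(res,[670,60,.16]); print("feeder",r.x,r.fun.reshape(-1,2).round(1).tolist())
F=r.x
tl=np.array([(75,55,40),(75,-55,40),(-75,-55,40),(-75,55,40)])
tt=T([(500,335),(648,306),(682,508),(533,530)])
rt=least_squares(lambda q:(w2px(pt,tf(q,tl))-tt).ravel(),[530,-94,.16]); print("tray",rt.x,rt.fun.round(1))
D=tf([0,0,-F[2]],[[*(rt.x[:2]-F[:2]),0]])[0]; print("tray in feeder",D,"yaw",rt.x[2]-F[2])
print("side check tray px",w2px(ps,tf(rt.x,tl)).round(), "x4", ((w2px(ps,tf(rt.x,tl))-[220,150])*4).round())
print("mouth",tf(F,[[-100,55,50]]),"pad",tf(F,[[-30,-102.4,160]]))
for n,u,v,z in [("weight",[75,150],0,45)]:pass
print("weight corners",[px2w(pt,*T([c])[0],45).round() for c in [(78,203),(157,207),(150,275),(72,268)]])
print("hammer head",[px2w(pt,*T([c])[0],18).round() for c in [(112,368),(167,366),(167,407),(125,580),(152,578)]])
print("jar",px2w(pt,*T([(698,134)])[0],75).round())
```

```text
feeder [6.74491977e+02 4.29490864e+01 2.10616859e-01] [[-0.2, -0.6], [0.1, -0.6], [-0.6, 0.1], [-0.8, 0.2], [0.0, -0.8], [0.2, -0.7], [0.6, -1.6], [0.0, 0.2]]
tray [ 5.29889235e+02 -8.57586077e+01  1.86690105e-01] [-1.  -2.7  0.1 -1.2  1.3  1.3 -0.4  2.5]
tray in feeder [-168.31536905  -95.632422      0.        ] yaw -0.023926754285909596
side check tray px [[322. 222.]
 [317. 198.]
 [374. 194.]
 [386. 218.]] x4 [[409. 289.]
 [387. 190.]
 [616. 175.]
 [663. 271.]]
mouth [[565.20328897  75.8273873   50.        ]] pad [[666.56298118 -63.45998756 160.        ]]
weight corners [array([672., 281.,  45.]), array([671., 225.,  45.]), array([622., 228.,  45.]), array([626., 282.,  45.])]
hammer head [array([557., 257.,  18.]), array([560., 218.,  18.]), array([530., 216.,  18.]), array([408., 239.,  18.]), array([410., 221.,  18.])]
jar [ 729. -153.   75.]
```

>>> jog_arm(increments=[[0,0,0,0,0,9,9.4],[0,0,0,0,0,9,9.4],[0,0,0,0,0,9,9.4],[0,0,0,0,0,9,9.4],[0,0,0,0,0,9,9.4],[0,0,0,0,0,9,9.4],[0,0,0,0,0,0,9.4]])

```text
clock: 1.88
eef_pos: [221.6, 503.4, 227.5]
eef_rot: [3.142, -0.0, 1.785]
wrist_force: [-0.1, -0.4, -0.0]
finger_gap: 94.4
```

>>> jog_arm(increments=[[-2.5,0.6,0,0,0,0,9.4],[-4.8,1.1,0,0,0,0,9.4],[-4.8,1.1,0,0,0,0,9.4],[-4.8,1.1,0,0,0,0,9.4],[-4.8,1.1,0,0,0,0,9.4],[-4.8,1.1,0,0,0,0,9.4],[-4.8,1.1,0,0,0,0,9.4],[-4.8,1.1,0,0,0,0,9.4],[-4.8,1.1,0,0,0,0,9.4],[-4.8,1.1,0,0,0,0,9.4],[-4.8,1.1,0,0,0,0,9.4],[-4.8,1.1,0,0,0,0,9.4],[-4.8,1.1,0,0,0,0,9.4],[-4.8,1.1,0,0,0,0,9.4],[-4.8,1.1,0,0,0,0,9.4],[-4.8,1.1,0,0,0,0,9.4],[0,0,0,0,0,0,9.4]])

```text
clock: 4.0
eef_pos: [547.0, -190.9, 226.6]
eef_rot: [-3.141, -0.0, 1.785]
wrist_force: [-0.5, 0.7, 0.0]
finger_gap: 94.1
```

>>> jog_arm(increments=[[0,0,4,0,0,0,9.4],[0,0,5,0,0,0,9.4],[0,0,5,0,0,0,9.4],[0,0,4,0,0,0,9.4],[0,0,1.1,0,0,0,9.4],[0,0,0,0,0,0,9.4]])

```text
clock: 4.75
eef_pos: [546.8, -188.2, 37.1]
eef_rot: [3.141, 0.0, 1.786]
wrist_force: [0.7, -0.1, -0.2]
finger_gap: 94.3
```

Run:
```python
from h import *
print(read_state()["eef_pos"])
p=camera("side"); save(p,"side1.png")
p=camera("top"); save(p,"top1.png")
a=cv2.imread("pics/top1.png")[110:290,180:420]; cv2.imwrite("pics/top1z.png",cv2.resize(a,None,fx=3.3,fy=3.3,interpolation=cv2.INTER_CUBIC))
```

```text
[ 546.83870324 -188.15483822   37.1176678 ]
```

View pics/side1.png

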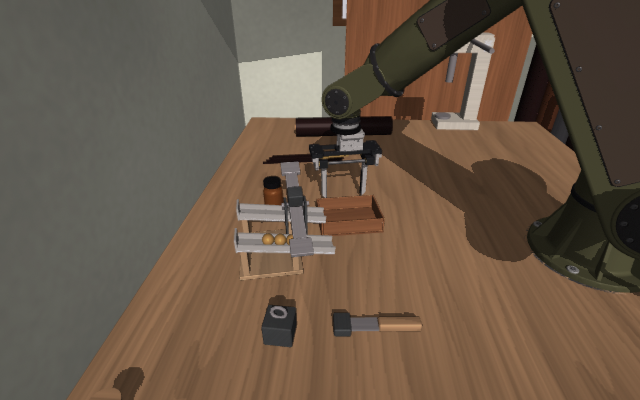

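View pics/top1z.png

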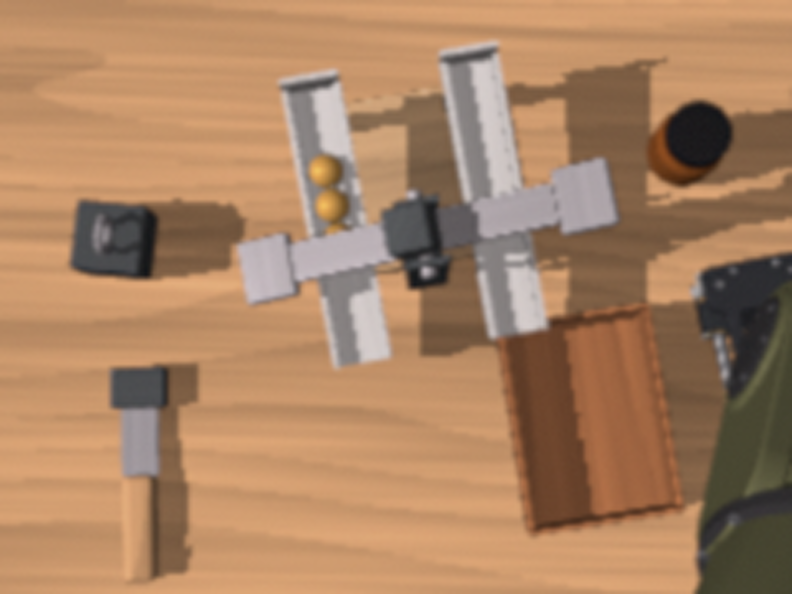

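>>> jog_arm(increments=[[1.5,0,0,0,0,0,9.4],[1.5,0,0,0,0,0,9.4],[1,0,0,0,0,0,9.4],[1,0,0,0,0,0,9.4],[1,0,0,0,0,0,9.4],[1,0,0,0,0,0,9.4],[1,0,0,0,0,0,9.4],[1,0,0,0,0,0,9.4],[1,0,0,0,0,0,9.4],[1,0,0,0,0,0,9.4],[1,0,0,0,0,0,9.4],[1,0,0,0,0,0,9.4],[1,0,0,0,0,0,9.4],[1,0,0,0,0,0,9.4],[1,0,0,0,0,0,9.4],[0.5,0,0,0,0,0,9.4],[0.5,0,0,0,0,0,9.4],[0,0,0,0,0,0,9.4]])

```text
clock: 7.1
eef_pos: [510.2, -21.9, 36.1]
eef_rot: [-3.141, -0.001, 1.785]
wrist_force: [0.4, -0.2, 0.3]
finger_gap: 93.8
```

Run:
```python
from h import *
print(read_state()["eef_pos"])
p=camera("side"); save(p,"side2.png")
a=cv2.imread("pics/side2.png")[130:300,220:420]; cv2.imwrite("pics/side2z.png",cv2.resize(a,None,fx=3.5,fy=3.5,interpolation=cv2.INTER_CUBIC))
p=camera("top"); save(p,"top2.png")
a=cv2.imread("pics/top2.png")[110:290,180:420]; cv2.imwrite("pics/top2z.png",cv2.resize(a,None,fx=3.3,fy=3.3,interpolation=cv2.INTER_CUBIC))
```

```text
[510.23394635 -21.86939189  36.14567389]
```

View pics/side2z.png

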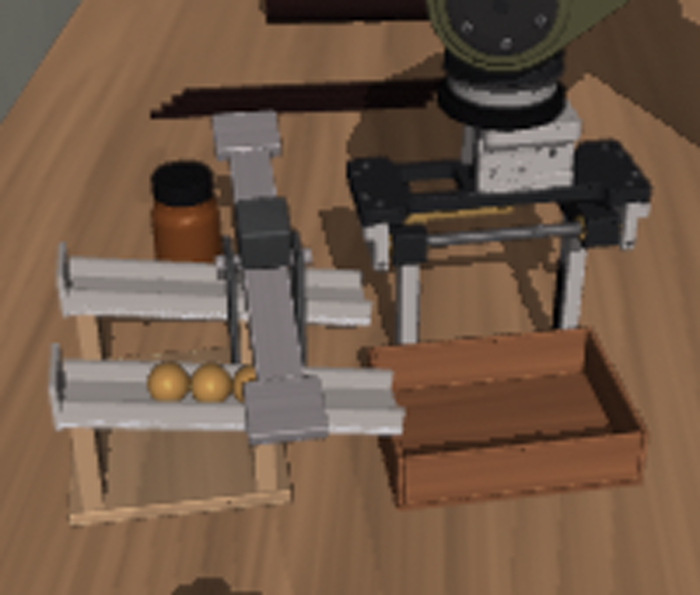

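View pics/top2z.png

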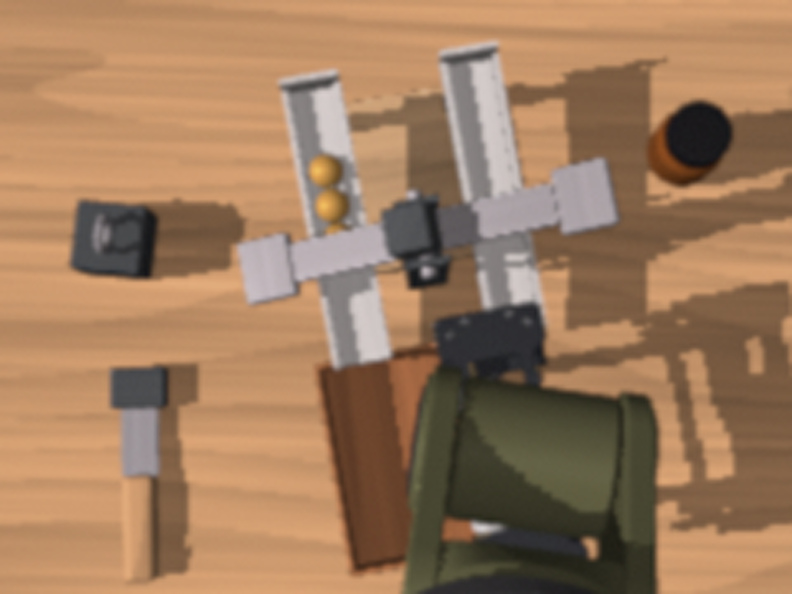

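>>> jog_arm(increments=[[0.6,0,0,0,0,0,9.4],[0.6,0,0,0,0,0,9.4],[0.5,0,0,0,0,0,9.4],[0.4,0,0,0,0,0,9.4],[0,0,0,0,0,0,9.4],[-1,0,0,0,0,0,9.4],[-3,0,0,0,0,0,9.4],[-4,0,0,0,0,0,9.4],[-4,0,0,0,0,0,9.4],[-2,0,0,0,0,0,9.4],[0,0,0,0,0,0,9.4]])

```text
clock: 8.57
eef_pos: [535.7, -139.4, 36.3]
eef_rot: [-3.141, -0.0, 1.783]
wrist_force: [-0.8, 0.7, 0.2]
finger_gap: 94.0
```

>>> jog_arm(increments=[[0,0,-3,0,0,0,5],[0,0,-5,0,0,0,0],[0,0,-5,0,0,0,0],[0,0,-5,0,0,0,0],[0,0,-3,0,0,0,0],[0,0,0,0,0,0,0]], squeeze=10)

```text
clock: 9.32
eef_pos: [536.3, -137.6, 248.4]
eef_rot: [3.138, 0.002, 1.786]
wrist_force: [0.0, -0.1, -0.2]
finger_gap: 37.3
```

Run:
```python
from h import *
s=read_state();print(s["eef_pos"],s["finger_gap"],s["clock"])
p=camera("side"); save(p,"side3.png")
a=cv2.imread("pics/side3.png")[130:300,220:420]; cv2.imwrite("pics/side3z.png",cv2.resize(a,None,fx=3.5,fy=3.5,interpolation=cv2.INTER_CUBIC))
p=camera("top"); save(p,"top3.png")
a=cv2.imread("pics/top3.png")[110:290,180:420]; cv2.imwrite("pics/top3z.png",cv2.resize(a,None,fx=3.3,fy=3.3,interpolation=cv2.INTER_CUBIC))
```

```text
[ 536.31967437 -137.56279305  248.4110613 ] 37.33995103926212 9.325
```

View pics/side3z.png

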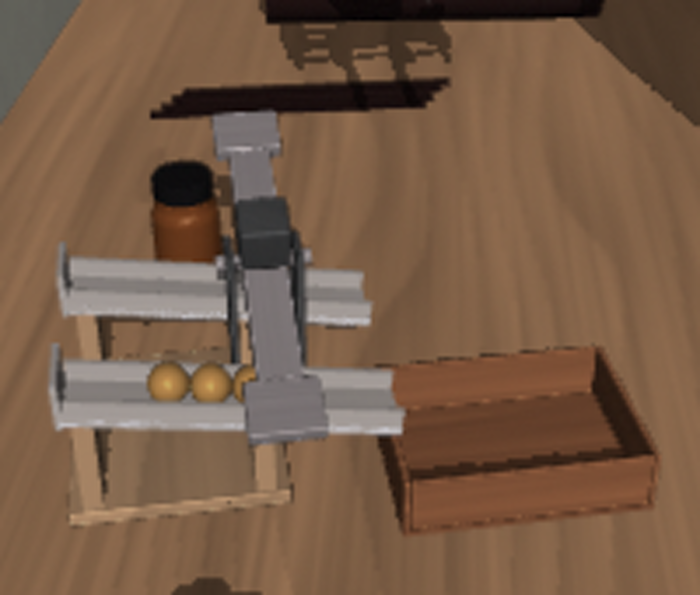

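View pics/top3z.png

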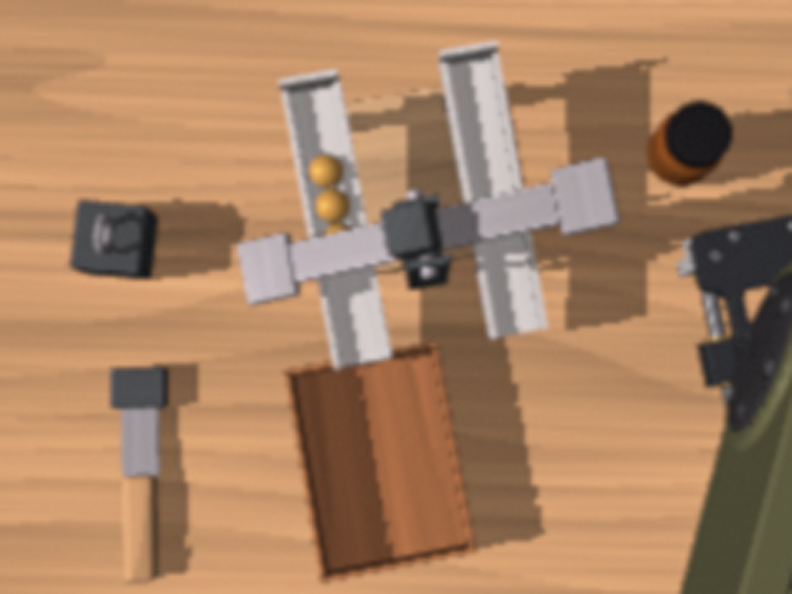

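Run:
```python
from h import *
from scipy.optimize import least_squares
pt=camera("top"); ps=camera("side")
F=[674.5,42.95,.2106]
tt=np.array([(288,373),(435,345),(472,548),(324,578)])/3.3+[180,110]
W=np.array([px2w(pt,*c,40) for c in tt]); print(W.round(), [np.linalg.norm(W[i]-W[(i+1)%4]).round(1) for i in range(4)])
c,s=np.cos(F[2]),np.sin(F[2])
L=np.c_[(W[:,0]-F[0])*c+(W[:,1]-F[1])*s, -(W[:,0]-F[0])*s+(W[:,1]-F[1])*c]; print(L.round(1),L.mean(0))
st=np.array([(655,458),(597,346),(410,482)])/3.5+[220,130]
for q in st:
    w=px2w(ps,*q,40); print("side",((w[0]-F[0])*c+(w[1]-F[1])*s).round(1),(-(w[0]-F[0])*s+(w[1]-F[1])*c).round(1))
s0=read_state()["eef_pos"]; print(s0)
```

```text
[[556. 128.  40.]
 [579.  26.  40.]
 [438.  -4.  40.]
 [416.  98.  40.]] [np.float64(105.3), np.float64(143.6), np.float64(104.4), np.float64(144.0)]
[[ -97.8  108.3]
 [ -97.2    3. ]
 [-240.8    3.4]
 [-241.8  107.8]] [-169.41471348   55.62838459]
side -238.8 113.9
side -239.6 5.5
side -96.9 112.8
[ 535.38119843 -138.03517018  244.85864166]
```

>>> jog_arm(increments=[[0.9,2.5,0,0,0,0,0],[1,3.5,0,0,0,0,0],[1.1,3.5,0,0,0,0,0],[1,3,0,0,0,0,0],[0.5,1.8,0,0,0,0,0],[0,0,0,0,0,0,0],[0,0,0,0,0,0,0]])

```text
clock: 10.4
eef_pos: [665.4, -64.7, 245.7]
eef_rot: [-3.14, -0.0, 1.784]
wrist_force: [-0.3, -0.7, 0.3]
finger_gap: 0.5
```

Run:
```python
from h import *
print(read_state()["eef_pos"],read_state()["finger_gap"])
p=camera("side"); save(p,"side4.png")
a=cv2.imread("pics/side4.png")[70:270,200:420]; cv2.imwrite("pics/side4z.png",cv2.resize(a,None,fx=3,fy=3,interpolation=cv2.INTER_CUBIC))
```

```text
[665.42679649 -64.65279913 245.71193039] 0.513843686212196
```

View pics/side4z.png

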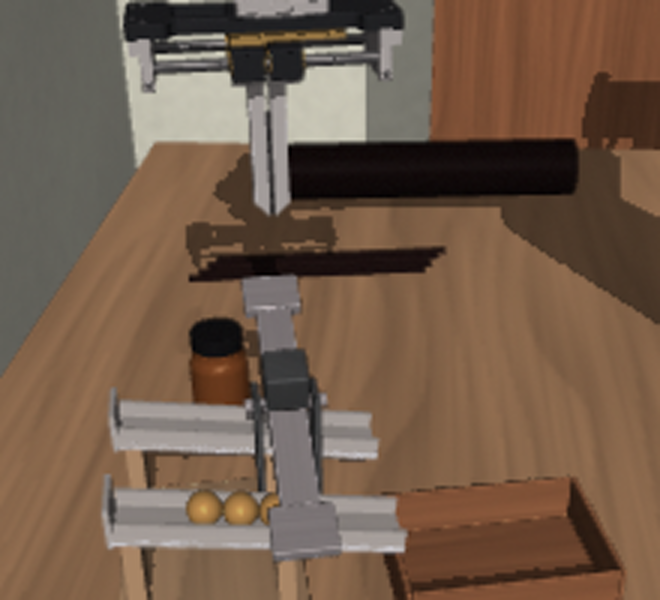

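>>> jog_arm(increments=[[0,0,2.5,0,0,0,0],[0,0,2.5,0,0,0,0],[0,0,1,0,0,0,0],[0,0,0.7,0,0,0,0],[0,0,0.7,0,0,0,0],[0,0,0.7,0,0,0,0],[0,0,0.7,0,0,0,0],[0,0,0.7,0,0,0,0],[0,0,0.7,0,0,0,0],[0,0,0.7,0,0,0,0],[0,0,0.7,0,0,0,0],[0,0,0.2,0,0,0,0],[0,0,0,0,0,0,0],[0,0,0,0,0,0,0],[0,0,0,0,0,0,0],[0,0,0,0,0,0,0]])

```text
clock: 12.45
eef_pos: [666.1, -64.4, 128.6]
eef_rot: [3.141, 0.0, 1.784]
wrist_force: [-0.0, 0.8, 0.8]
finger_gap: 0.6
```

>>> jog_arm(increments=[[0,0,-1,0,0,0,0],[0,0,-3,0,0,0,0],[0,0,-4,0,0,0,0],[0,0,-4,0,0,0,0],[0,0,-2,0,0,0,0],[0,0,0,0,0,0,0],[-4,-2,0,0,0,0,0],[-4,-2,0,0,0,0,0],[-4,-2,0,0,0,0,0],[0,0,0,0,0,0,0],[0,0,0,0,0,0,0],[0,0,0,0,0,0,0],[0,0,0,0,0,0,0]])

```text
clock: 14.08
eef_pos: [633.1, -193.5, 268.3]
eef_rot: [-3.142, -0.0, 1.786]
wrist_force: [-0.3, -0.1, 0.2]
finger_gap: 0.2
```

Run:
```python
from h import *
p=camera("side"); save(p,"side5.png")
a=cv2.imread("pics/side5.png")[130:300,220:420]; cv2.imwrite("pics/side5z.png",cv2.resize(a,None,fx=3.5,fy=3.5,interpolation=cv2.INTER_CUBIC))
p=camera("top"); save(p,"top5.png")
a=cv2.imread("pics/top5.png")[110:290,180:420]; cv2.imwrite("pics/top5z.png",cv2.resize(a,None,fx=3.3,fy=3.3,interpolation=cv2.INTER_CUBIC))
```

```text
(no output)
```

View pics/side5z.png

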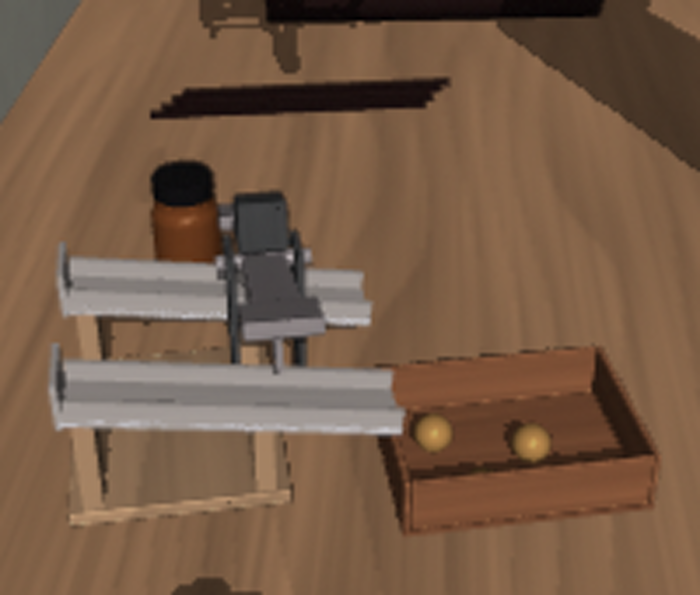

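View pics/top5z.png

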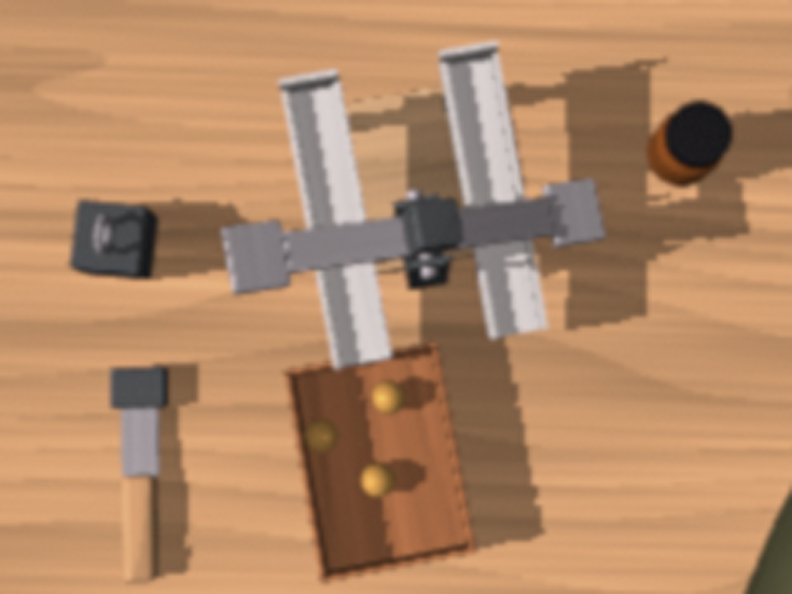

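>>> jog_arm(increments=[[0,0,0,0,0,0,0],[0,0,0,0,0,0,0],[0,0,0,0,0,0,0],[0,0,0,0,0,0,0],[0,0,0,0,0,0,0],[0,0,0,0,0,0,0],[0,0,0,0,0,0,0],[0,0,0,0,0,0,0],[0,0,0,0,0,0,0],[0,0,0,0,0,0,0],[0,0,0,0,0,0,0],[0,0,0,0,0,0,0],[0,0,0,0,0,0,0],[0,0,0,0,0,0,0],[0,0,0,0,0,0,0],[0,0,0,0,0,0,0]])

```text
clock: 16.18
eef_pos: [632.8, -194.4, 268.4]
eef_rot: [-3.142, -0.0, 1.784]
wrist_force: [0.2, -0.6, -0.3]
finger_gap: 0.8
```

Run:
```python
from h import *
p=camera("top"); save(p,"top6.png")
a=cv2.imread("pics/top6.png")[110:290,180:420]; cv2.imwrite("pics/top6z.png",cv2.resize(a,None,fx=3.3,fy=3.3,interpolation=cv2.INTER_CUBIC))
```

```text
(no output)
```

View pics/top6z.png

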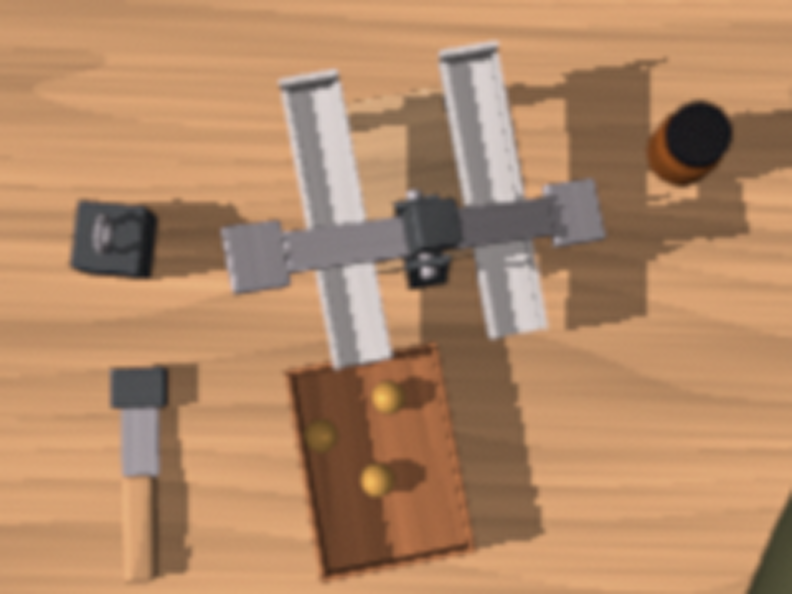

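The beads lie still in the tray, at about (386,397), (320,436) and (376,480) in the zoomed picture. The gate is over, and the weight, jar and hammer have not moved.

```bash
python3 -c "
from cell import *
print(sign_off())"
```

```text
the job is handed in; nothing more can be done
None
```

The job is handed in, and in the last pictures all three beads lie in the tray; the sign-off itself gives no verdict.

- **Tray:** I pushed it about 150 mm to the left with both open fingertips low on its side wall, without lifting it. Before pressing the gate I measured the mouth at about x +69 mm and within about 4 mm of y 0 in the tray's frame, inside the required limits.
- **Gate:** I pressed the raised right pad down with the closed fingers and backed off. The gate stayed over with its right end down.
- **Last checks:** Two top views 2 s apart (the last at about 16 s of the 50 s allowed) show the beads and tray at rest and the gate over. The weight, jar and hammer show no shift, and the arm is clear of everything. The gate angle was judged from the pictures, not measured.
- **Disagreements:**
  - The tray corners read from the top view came out about 5 mm small in each direction.
  - The two cameras differed by about 4 mm on the tray's sideways position, still well within tolerance.
  - In the last side view one bead was hidden behind the tray's near wall. The top view shows all three.

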